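# Offer up the press guard's hinge leaf and hold it for the pin

## Robot

A 6-joint arm with a two-finger parallel gripper is mounted at the origin on the work surface. World frame = base frame: x ahead of the robot, y to its left, z up, the work surface at z = 0. Lengths are in mm, angles in rad, forces in N, time in s.
With the tool pointing down it reaches from about 400 to 925 mm from the base axis. Payload 12.5 kg.
Tool frame: the origin (TCP) lies between the finger pads; the fingertips stand 19 mm ahead of it and the grasp point (between the pads) is the TCP (env.nose_length is the distance from the TCP to the fingertips, in mm); z points along the fingers, y is the line along which they close (so a half turn about z gives the same grasp; the last joint's range is limited). The gripper opens to 95 mm and grips with 3 to 60 N. Pads are 20 mm wide; open, the fingers measure 119 mm over their backs; the gripper's body (75 mm by 180 mm) begins 59 mm behind the grasp point.
Start: joints at [-1.363, 0.491, 1.559, -0, 1.092, -0.106], TCP at [192.945, -594.489, 233.661] pointing down, gripper open.
Joint ranges: [-3.1, 3.1], [-0.84, 2.19], [0.05, 2.79], [-1.13, 4.28], [0.06, 2.93], [-2.69, 2.69]. Speed limits (rad/s): [2.22, 2.22, 2.79, 3.14, 3.14, 3.14].

## Interface

Orientations are given as [roll, pitch, yaw] about the fixed x, y, z axes, in that order (R = Rz(yaw) Ry(pitch) Rx(roll)).
In Python, from cell import env gives the robot as it stands. The module is installed in compiled form; this text tells all that it offers.
- The arm moves only by the tool drive_tool, never from a script. Its argument "rows" is a list that holds one entry, the list of rows, each a list of 7 numbers: the shift along the tool's x, y, z scaled (see below), then the turn, a rotation vector about the tool's x, y, z scaled (see below), then the opening, from 0 (shut) to 1 (fully open). In form: [[[tx, ty, tz, ax, ay, az, jaw], ...]]. A call has 1 to 5 rows; each row shifts and turns the commanded pose from where the row before left it, along the tool's axes as they then stand; what a row does not reach is not made up. The controller multiplies each number of a shift by 250 mm and each number of a turn by 180 degrees. A row lasts 1/8 s, in which the tool goes at most 62.5 mm and 10.7 degrees, less where a joint would pass 70% of its speed; a pose out of reach is approached as far as the arm can. A call with a number of a shift or a turn outside -1 to 1 is refused whole. A call with a gripper value outside its range is refused whole. The fingers move at their own pace and stop on an object; the grip force is fixed at half the most. Time passes only in rows, so rows that do not move let the fingers close. It gives the time, the measured TCP pose, the force, the opening and the grip force at its end, in the units of the state.
- env.state(): the state, without advancing time (a new reading comes with each control period).
- env.read_camera(name): name is "side" or "top" or "wrist"; returns a dict with "color" (420x560x3 uint8, blue, green, red), "camera_matrix" (3x3 intrinsics, pixels), "pose" (4x4, takes a point from camera to world coordinates). Camera axes: x right, y up, looking along -z (the intrinsics and any distortion apply to the point x, -y, -z); pixel columns grow to the right and rows downward; lengths in mm; the calibration is good to about 2 mm. A picture is of the moment at which its call begins. There is no depth.
- env.job_done(): hands the job in; it is judged then, once.
Trained networks look in a picture, given as the dict that the camera call returned (one of the last four; its "shot" number tells which), for a name from the list of things; names that differ only in an ending like _2 or _b are one class to them, and where a whole thing is asked for, a point or a joint stands for the part that bears it (a point fixed in the world has none). Each returns a list of dicts, best first, with "score" (0 to 1); they miss things now and then, are a little off and sometimes report something else, mostly with a low value. They report only what shows in the picture. A call takes as long as a camera call. They do not tell look-alikes from the thing itself.
- env.search_frame(name, picture): "at" ([x, y, z] in mm, in the coordinates of the camera as it stood for that picture, good to about 4 mm: the middle of the surface that is visible of it).
- env.place_of(name, picture): "at" ([x, y, z] in mm, in the coordinates of the camera as it stood for that picture, good to about 4 mm: a listed point, or the origin of a listed thing).
The state is a dict: "t": time; "joints": joint angles; "qvel": joint speeds; "tau": joint torques, N m; "eef_pos": TCP position; "tcp_rot": TCP orientation; "ft_force": force on the tool from outside, world axes, zero at the start; "moment": the same for the moment, N m; "opening": opening from 0.0 (shut) to 1.0 (fully open); "grip_force": force on a finger pad.
Only numpy, scipy, OpenCV 4.12 (cv2) and the standard library are available. Lean on these libraries where they do the work, as an engineer would, in place of code of your own. Each camera call takes 0.05 s, during which the arm holds its last target. There are 200 camera calls.

## Task

We are hanging the tin press's guard flap on its hinge post. First pull the brass hinge pin by its red tab out to its stop so that the gap between the two post knuckles is clear; then pick the loose aluminium flap up by its orange rib, bring its knuckle into that gap and hold it there, level and with all three bores in line, ready for the pin. Finish while the gripper is still holding it there, steady and not leaning on the post or the pin, and leave the tins, tray and jar where they stand.

Things in the scene. Friction and masses are not known exactly. Their poses are not given: they have to be found in the camera images.
- hinge_post: fixed wooden jamb block with steel hinge leaf; origin on the table under the hinge axis, mid gap; x into the block, y along the axis, z up. Leaf face at x = 17 mm, block to x = 73, |y| < 50, 108 tall; 10 mm foot plate x 45 to 115, |y| < 75. Two knuckles (24 mm outside, 14 mm bore) along y at height 110, |y| from 18 to 44: a 36 mm gap between, open above, below and to -x
- post_gap (a point): hinge axis in the middle of the 36 mm gap between the post knuckles, 110 mm above the table; axes as hinge_post (y along the bores). The flap's bore centre belongs here
- hinge_pin (a joint): brass hinge pin, 8 mm thick, sliding along hinge_post's y, in m: 0 = home through both knuckles, grows as it is pulled to the post's +y, 0.075 = outer stop. Starts between 0 and 0.03, across the gap; its tip leaves the gap at 0.058. Friction of some 2.5 N holds it where it is left; it does not come off
- pin_tab (a point): point in the red upright tab on the pin's +y end; axes as hinge_post. Tab 14 mm (x) by 22 (y) by 42 (z); the point is on its vertical mid line, 20 mm above the pin's axis, 14 mm below the tab's top; 76 mm along y from the gap's centre when the pin is home. Free all round: grip it from above across x, or push it outwards
- guard_flap: loose aluminium hinge leaf lying flat, about 0.22 kg: plate x -57 to 43 mm, 70 wide (y), 6 thick; knuckle (24 mm outside, 14 mm bore, 30 long) along y at its +x end on a 30 wide tongue; orange rib on top, 50 (x) by 16 (y), z 6 to 46. Origin at the underside below the rib's middle, near the centre of mass; z up. In place its axes are parallel to hinge_post's, the plate out in front (-x)
- flap_bore (a point): centre of the flap knuckle's bore, at x = 60, y = 0, z = 12 mm in guard_flap; axes as guard_flap (y along the bore)
- flap_rib (a point): grip point in the orange rib, at x = 0, y = 0, z = 30 mm in guard_flap; axes as guard_flap; grip it from above across y (16 mm)
- tin_a: black tin with a grey lid, 78 mm across, 55 mm tall; origin at the centre of its underside; bystander
- tin_b: black tin with a grey lid, 78 mm across, 55 mm tall; origin at the centre of its underside; bystander
- tin_c: small black balm tin, 50 mm across, 24 mm tall; origin at the centre of its underside; bystander
- tin_d: small black balm tin, 50 mm across, 24 mm tall; origin at the centre of its underside; bystander
- jar: amber jar with a black cap, 56 mm across, 85 mm tall; origin at the centre of its underside; bystander
- tray: white open card tray with four small tins fast in it, 120 x 100 mm, 28 mm tall; origin at the centre of its underside; bystander
Not all that is in view belongs to the job. Of the things like the hinge_post, leave any that is blue or purple; of the rest the larger one is meant.

How it is judged:
By the outcome, as a careful person would: the job done as asked, in the order asked, and still so for the second after the job is handed in, while the arm keeps its last pose, push and grip.
It also fails if it takes over 51 s, if anything falls off the work surface, if the arm or the gripper's body presses on something with over 40 N, if the wrist force passes 120 N, or if a joint passes its speed limit or range.

## Working session

There is one attempt and no reset: what is moved stays moved. The work goes in short steps, Python scripts to look and compute and a tool call to move; the robot and the scene stay as the last step left them, time stands still between calls to the robot, and variables do not carry over. Pictures are saved under pics/ and viewed, at most 10 in all, crops included, and the job is handed in when it is done.

Besides the shell and the picture viewer there is one more tool, called after ">>>" as name(argument=value, ...) on one line, values as JSON. drive_tool: Moves the arm, as the interface text tells. Its arguments: {"type":"object","properties":{"rows":{"type":"array","items":{"type":"array","items":{"type":"array","items":{"type":"number","minimum":-1,"maximum":1}}}}},"required":["rows"]}

```bash
mkdir -p pics; cat > h.py <<'E'
from cell import env
import numpy as np, cv2
np.set_printoptions(precision=1,suppress=True)
def w(p,a): return (np.array(p['pose'])@np.r_[a,1])[:3]
def px(p,X):
    c=(np.linalg.inv(p['pose'])@np.r_[X,1])[:3]; q=p['camera_matrix']@np.array([c[0],-c[1],-c[2]]); return q[:2]/q[2]
def show(names,cams=('side','top'),fn=None):
    for cam in cams:
        p=env.read_camera(cam); im=p['color'].copy()
        print(cam,p.keys() if cam=='side' else '')
        for n in names:
            for r in env.place_of(n,p)[:4]:
                X=w(p,r['at']); print(' ',n,round(r['score'],2),X,px(p,X))
        if fn: cv2.imwrite(f'pics/{fn}_{cam}.png',im)
E
python3 - <<'E'
from h import *
show(['hinge_post','post_gap','pin_tab','guard_flap','flap_bore','flap_rib'],fn='a')
print(env.state())
a=cv2.imread('pics/a_side.png');b=cv2.imread('pics/a_top.png')
E
```

```text
side dict_keys(['color', 'camera_matrix', 'pose', 'shot'])
  hinge_post 0.93 [604.4  67.7  -1.2] [225.5 236.7]
  hinge_post 0.93 [208.  249.   -2.8] [355.6 352.7]
  hinge_post 0.62 [ 502.6 -103.8    0.4] [285.1 203.2]
  hinge_post 0.37 [380.5 237.2   0.9] [281.6 319.8]
  post_gap 0.78 [205.5 248.3  78.8] [363.  335.1]
  post_gap 0.74 [ 504.2 -103.4   72.5] [285.  184.5]
  post_gap 0.61 [600.9  68.9 109.4] [222.4 208.3]
  pin_tab 0.63 [600.9 167.6 130.1] [201.2 231.8]
  pin_tab 0.53 [221.3 300.8  91.7] [349.2 353.7]
  guard_flap 0.86 [ 487.5 -286.3   -3.4] [310.5 166.5]
  flap_bore 0.68 [ 544.1 -303.5   12.7] [295.6 154.9]
  flap_rib 0.95 [ 490.9 -287.3   30.5] [310.3 157.6]
top 
  hinge_post 0.97 [207.3 248.8  -3.4] [197.7 299.1]
  hinge_post 0.88 [604.3  71.2  -5.4] [259.3 161.3]
  hinge_post 0.58 [503.3 -99.9  -0.2] [318.5 193.4]
  post_gap 0.86 [206.7 252.6  80.3] [191.5 299.3]
  post_gap 0.61 [603.6  70.9 106.6] [257.8 151. ]
  pin_tab 0.74 [602.  172.1 131.2] [219.9 149.8]
  pin_tab 0.62 [496.1 -52.9  86.9] [303.7 190. ]
  pin_tab 0.4 [219.8 300.4  89.2] [172.9 294.6]
  pin_tab 0.23 [ 492.8 -288.1    1.2] [383.5 195.7]
  guard_flap 0.56 [ 546.8 -307.6   10.7] [389.9 176.6]
  flap_bore 0.6 [ 550.3 -305.    12.3] [389.  175.3]
  flap_rib 0.79 [ 490.1 -287.    28.6] [385.  194.7]
{'t': 0.7, 'joints': array([-1.4,  0.5,  1.6, -0. ,  1.1, -0.1]), 'qvel': array([ 0.,  0.,  0., -0., -0., -0.]), 'tau': array([ -0. , -61.2, -25.8,   0.1,   0. ,  -0. ]), 'eef_pos': array([ 192.9, -594.5,  233.7]), 'tcp_rot': array([3.1, 0. , 0.3]), 'ft_force': array([0. , 0. , 0.1]), 'moment': array([-0. , -0.1, -0. ]), 'grip_force': 0.0, 'opening': 0.9963912891027114}
```

```bash
python3 - <<'E'
import cv2
a=cv2.imread('pics/a_side.png')[110:390,150:430];b=cv2.imread('pics/a_top.png')[90:330,150:430]
cv2.imwrite('pics/a1.png',cv2.resize(a,None,fx=2.1,fy=2.1,interpolation=3));cv2.imwrite('pics/a2.png',cv2.resize(b,None,fx=2.4,fy=2.4,interpolation=3))
E
```

```text
(no output)
```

View pics/a1.png

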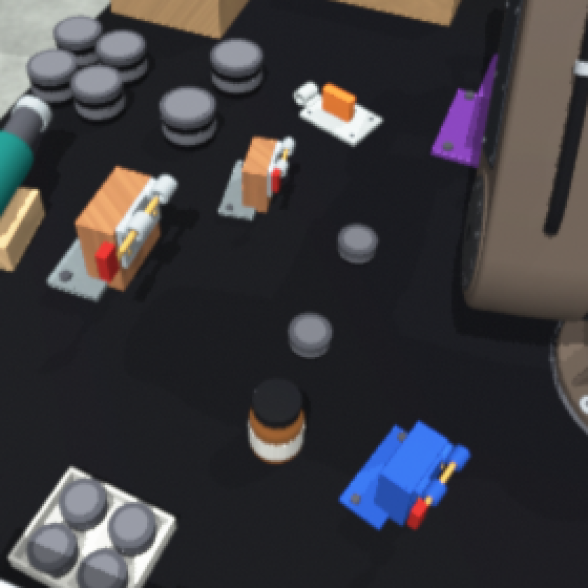

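View pics/a2.png

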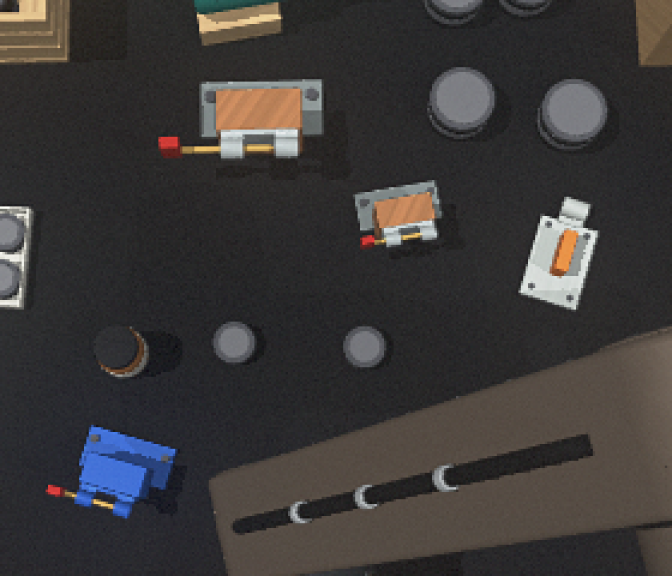

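The picture shows the big wooden post at about (110–170, 170–290) in crop 1, with its red tab at (107,260). The small wooden decoy is at (260,175), the blue and purple ones are to be left alone, and the flap is at (340,110). The post sits near (603,70) with yaw about 0, and the pin is about 24 mm out.

```bash
cat >> h.py <<'E'
from scipy.spatial.transform import Rotation as Rn
def plan(pos,yaw,step=55,deg=9.5,jaw=1,start=None):
    "rows to reach pos, tool down at yaw(deg)"
    s=env.state(); R=Rn.from_euler('xyz',s['tcp_rot']); p=np.array(s['eef_pos'])
    if start is not None: p=np.array(start[0]);R=Rn.from_euler('xyz',[180,0,start[1]],degrees=True)
    T=Rn.from_euler('xyz',[180,0,yaw],degrees=True)
    rv=(R.inv()*T).as_rotvec(); d=np.array(pos)-p
    n=int(max(np.ceil(np.linalg.norm(d)/step),np.ceil(np.degrees(np.linalg.norm(rv))/deg),1))
    for i in range(n):
        Ri=R*Rn.from_rotvec(rv*i/n)
        print([float(x) for x in np.r_[np.round(Ri.inv().apply(d/n)/250,3),np.round(np.degrees(rv)/n/180,4),jaw]])
E
python3 - <<'E'
from h import *
np.set_printoptions(precision=4,suppress=True)
print(env.state()['tcp_rot'])
plan([602,168,215],90)
E
```

```text
[3.1415 0.     0.3138]
[0.156, -0.15, 0.005, 0.0, 0.0, -0.025, 1.0]
[0.167, -0.137, 0.005, 0.0, 0.0, -0.025, 1.0]
[0.178, -0.123, 0.005, 0.0, 0.0, -0.025, 1.0]
[0.187, -0.109, 0.005, 0.0, 0.0, -0.025, 1.0]
[0.195, -0.094, 0.005, 0.0, 0.0, -0.025, 1.0]
[0.202, -0.079, 0.005, 0.0, 0.0, -0.025, 1.0]
[0.207, -0.063, 0.005, 0.0, 0.0, -0.025, 1.0]
[0.211, -0.046, 0.005, 0.0, 0.0, -0.025, 1.0]
[0.214, -0.029, 0.005, 0.0, 0.0, -0.025, 1.0]
[0.216, -0.012, 0.005, 0.0, 0.0, -0.025, 1.0]
[0.216, 0.005, 0.005, 0.0, 0.0, -0.025, 1.0]
[0.215, 0.022, 0.005, 0.0, 0.0, -0.025, 1.0]
[0.213, 0.038, 0.005, 0.0, 0.0, -0.025, 1.0]
[0.209, 0.055, 0.005, 0.0, 0.0, -0.025, 1.0]
[0.204, 0.071, 0.005, 0.0, 0.0, -0.025, 1.0]
[0.198, 0.087, 0.005, 0.0, 0.0, -0.025, 1.0]
```

>>> drive_tool(rows=[[[0.156,-0.15,0.005,0,0,-0.025,1],[0.167,-0.137,0.005,0,0,-0.025,1],[0.178,-0.123,0.005,0,0,-0.025,1],[0.187,-0.109,0.005,0,0,-0.025,1],[0.195,-0.094,0.005,0,0,-0.025,1]]])

```text
t: 1.32
eef_pos: [321.5, -354.8, 227.5]
tcp_rot: [3.141, 0.0, 0.709]
ft_force: [1.1, -0.1, 0.1]
opening: 0.998
grip_force: 0.0
```

>>> drive_tool(rows=[[[0.202,-0.079,0.005,0,0,-0.025,0.6],[0.207,-0.063,0.005,0,0,-0.025,0.6],[0.211,-0.046,0.005,0,0,-0.025,0.6],[0.214,-0.029,0.005,0,0,-0.025,0.6],[0.216,-0.012,0.005,0,0,-0.025,0.6]]])

```text
t: 1.95
eef_pos: [449.5, -116.4, 221.4]
tcp_rot: [3.141, 0.0, 1.102]
ft_force: [0.2, -1.0, 0.7]
opening: 0.608
grip_force: 0.0
```

>>> drive_tool(rows=[[[0.216,0.005,0.005,0,0,-0.025,0.6],[0.215,0.022,0.005,0,0,-0.025,0.6],[0.213,0.038,0.005,0,0,-0.025,0.6],[0.209,0.055,0.005,0,0,-0.025,0.6],[0.204,0.071,0.005,0,0,-0.025,0.6]]])

```text
t: 2.58
eef_pos: [577.5, 121.7, 215.0]
tcp_rot: [3.141, 0.0, 1.495]
ft_force: [0.9, -1.0, 0.3]
opening: 0.602
grip_force: 0.0
```

```bash
python3 - <<'E'
from h import *
show(['hinge_post','post_gap','pin_tab','guard_flap','flap_bore','flap_rib'],cams=('side','top','wrist'),fn='b')
s=env.state();print(s['t'],s['eef_pos'],s['tcp_rot'],s['opening'])
E
```

```text
side dict_keys(['color', 'camera_matrix', 'pose', 'shot'])
  hinge_post 0.87 [606.8  63.9  -0.8] [225.3 235.4]
  hinge_post 0.86 [207.1 252.1  -0.7] [355.8 353.7]
  hinge_post 0.83 [ 224.5 -330.4   -3.8] [397.1 179.2]
  hinge_post 0.73 [ 504.9 -104.7    1.1] [284.5 202.7]
  post_gap 0.95 [506.5 -99.4  73. ] [283.6 185.1]
  post_gap 0.9 [204.7 249.8  78.3] [363.2 336. ]
  post_gap 0.69 [ 223.6 -331.1  112.2] [406.5 148.7]
  post_gap 0.65 [601.   70.  111.3] [222.1 208.1]
  pin_tab 0.83 [600.4 165.9 129.7] [201.8 231.5]
  pin_tab 0.7 [220.8 301.3  94. ] [349.6 353.5]
  pin_tab 0.68 [ 225.4 -251.8  132. ] [402.7 159.8]
  pin_tab 0.42 [496.3 -49.9  89.7] [280.5 193.7]
  guard_flap 0.6 [ 492.2 -287.3   -4.6] [309.2 166.3]
  flap_bore 0.42 [ 658.8 -301.4   -3. ] [261.9 150.6]
  flap_rib 0.76 [ 490.2 -286.1   30.2] [310.4 158. ]
top 
  hinge_post 0.95 [ 221.8 -331.7    3.8] [404.5 290. ]
  hinge_post 0.63 [ 503.7 -100.6   -0.7] [318.7 193.3]
  hinge_post 0.58 [604.7  70.9  -2.6] [259.3 160.9]
  post_gap 0.9 [603.8  70.3 107.3] [258.  150.9]
  post_gap 0.76 [ 506.6 -100.5   72.6] [320.5 187. ]
  post_gap 0.62 [ 226.6 -327.4  107.8] [411.8 287.4]
  pin_tab 0.67 [ 224.  -256.6  129.4] [386.4 288.7]
  pin_tab 0.41 [492.6 -50.9  88.8] [303.  191.1]
  guard_flap 0.56 [ 490.3 -288.4   -1.3] [383.5 196.7]
  flap_bore 0.6 [ 548.9 -306.    10.9] [389.3 175.9]
  flap_rib 0.81 [ 492.2 -287.9   29.5] [385.3 193.9]
wrist 
  hinge_post 0.92 [605.6  70.7   3.5] [310.6 218.2]
  hinge_post 0.84 [ 504.7 -100.9   -0.7] [245.9 338.4]
  post_gap 0.92 [606.3  69.4 113.2] [321.3 257.3]
  flap_rib 0.34 [603.6 166.1 130.2] [314.2 151.3]
3.625 [576.7 119.9 214.8] [-3.1  0.   1.5] 0.5989266489478924
```

View pics/b_wrist.png

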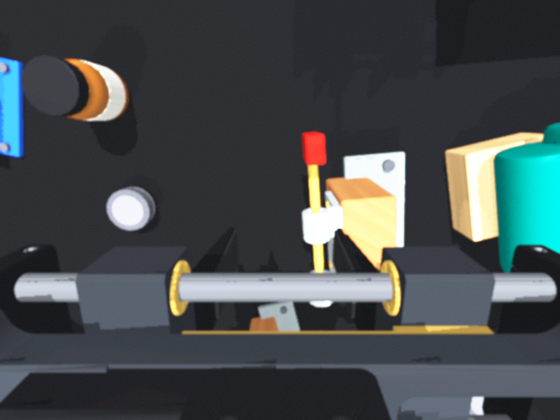

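```bash
python3 - <<'E'
from h import *
plan([602,168,212],90,jaw=.6)
plan([602,168,130],90,jaw=.6,start=([602,168,212],90))
E
```

```text
[0.2, 0.086, 0.011, -0.0, 0.0, -0.0251, 0.6]
[0.0, -0.0, 0.164, 0.0, 0.0, 0.0, 0.6]
[0.0, -0.0, 0.164, 0.0, 0.0, 0.0, 0.6]
```

>>> drive_tool(rows=[[[0.2,0.086,0.011,0,0,-0.0251,0.6],[0,0,0.164,0,0,0,0.6],[0,0,0.164,0,0,0,0.6],[0,0,0,0,0,0,0.1],[0,0,0,0,0,0,0.1]]])

```text
t: 4.25
eef_pos: [602.8, 168.1, 131.5]
tcp_rot: [3.14, -0.0, 1.571]
ft_force: [0.2, -0.7, -0.1]
opening: 0.443
grip_force: 0.0
```

>>> drive_tool(rows=[[[0,0,0,0,0,0,0.1],[0,0,0,0,0,0,0.1]]])

```text
t: 4.5
eef_pos: [602.5, 168.1, 131.4]
tcp_rot: [3.14, -0.0, 1.571]
ft_force: [-1.2, -0.5, 0.7]
opening: 0.24
grip_force: 0.0
```

>>> drive_tool(rows=[[[0,0,0,0,0,0,0.1],[0,0,0,0,0,0,0.1],[0,0,0,0,0,0,0.1],[0,0,0,0,0,0,0.1]]])

```text
t: 5.0
eef_pos: [602.6, 168.1, 130.8]
tcp_rot: [3.14, 0.0, 1.571]
ft_force: [1.7, -0.4, 6.1]
opening: 0.148
grip_force: 30.0
```

>>> drive_tool(rows=[[[0.06,0,0,0,0,0,0.1],[0.06,0,0,0,0,0,0.1],[0.06,0,0,0,0,0,0.1],[0,0,0,0,0,0,0.1]]])

```text
t: 5.5
eef_pos: [602.3, 214.2, 130.8]
tcp_rot: [3.14, -0.0, 1.572]
ft_force: [-0.1, 2.3, 7.0]
opening: 0.144
grip_force: 30.0
```

>>> drive_tool(rows=[[[0.012,0,0,0,0,0,0.1],[0.012,0,0,0,0,0,0.1],[0.012,0,0,0,0,0,0.1],[0,0,0,0,0,0,0.1]]])

```text
t: 6.0
eef_pos: [602.3, 219.6, 130.6]
tcp_rot: [-3.141, 0.004, 1.571]
ft_force: [0.6, -17.2, 8.6]
opening: 0.144
grip_force: 30.0
```

>>> drive_tool(rows=[[[0,0,0,0,0,0,0.7],[0,0,0,0,0,0,0.7],[0,0,0,0,0,0,0.7],[0,0,-0.2,0,0,0,0.7],[0,0,-0.2,0,0,0,0.7]]])

```text
t: 6.62
eef_pos: [601.8, 222.3, 230.8]
tcp_rot: [-3.14, 0.0, 1.571]
ft_force: [-0.1, 0.0, 0.0]
opening: 0.615
grip_force: 0.0
```

>>> drive_tool(rows=[[[-0.2,0,-0.1,0,0,0,0.7],[-0.2,0.2,-0.05,0,0,0,0.7],[-0.15,0.2,0,0,0,0,0.7],[-0.1,0,0,0,0,0,0.7],[0,0,0,0,0,0,0.7]]])

```text
t: 7.25
eef_pos: [695.3, 64.6, 265.4]
tcp_rot: [-3.14, 0.0, 1.569]
ft_force: [0.2, 0.1, 0.0]
opening: 0.7
grip_force: 0.0
```

```bash
python3 - <<'E'
from h import *
show(['hinge_post','post_gap','pin_tab','guard_flap','flap_bore','flap_rib'],cams=('side','top','wrist'),fn='c')
s=env.state();print(s['t'],s['eef_pos'],s['tcp_rot'],s['opening'])
E
```

```text
side dict_keys(['color', 'camera_matrix', 'pose', 'shot'])
  hinge_post 0.96 [206.4 252.2  -2.7] [356.  354.3]
  hinge_post 0.95 [602.5  65.1  -0.3] [226.6 236. ]
  hinge_post 0.85 [ 506.  -104.5   -0.6] [284.1 203. ]
  hinge_post 0.23 [506.1 407.7  -4. ] [193.5 371.6]
  post_gap 0.79 [204.5 247.3  79.1] [363.7 334.7]
  post_gap 0.62 [601.9  71.2 111. ] [221.5 208.5]
  post_gap 0.55 [ 508.  -100.9   73.1] [283.4 184.6]
  post_gap 0.33 [382.8 235.1   1.8] [280.9 318.4]
  pin_tab 0.55 [601.  217.8 131.8] [189.5 248. ]
  pin_tab 0.5 [221.1 300.9  89.9] [349.2 354.1]
  pin_tab 0.38 [498.8 -48.5  89.5] [279.5 193.8]
  guard_flap 0.72 [ 488.2 -286.6   -4.4] [310.3 166.7]
  flap_bore 0.96 [ 543.8 -307.5   13.3] [296.1 154.1]
  flap_rib 0.65 [ 491.5 -288.3   28.3] [310.2 157.9]
  flap_rib 0.29 [379.4 -48.    3.5] [320.7 228.7]
top 
  hinge_post 0.95 [ 498.5 -100.6   -0.5] [318.8 195. ]
  hinge_post 0.58 [ 222.1 -329.1    3.4] [403.5 289.9]
  post_gap 0.96 [504.  -99.3  72.1] [320.1 188. ]
  pin_tab 0.65 [600.7 226.  129.9] [200.  150.7]
  pin_tab 0.6 [494.9 -51.7  87.6] [303.2 190.4]
  pin_tab 0.59 [ 222.3 -256.4  128.8] [386.3 289.4]
  guard_flap 0.6 [ 488.4 -285.5    1. ] [382.7 197.2]
  flap_bore 0.78 [ 548.2 -307.3   11.4] [389.8 176.1]
  flap_bore 0.59 [ 659.3 -297.9   -2.1] [383.6 140.7]
  flap_rib 0.88 [ 489.3 -287.    27. ] [384.9 195.1]
wrist 
  hinge_post 0.97 [604.2  73.6   2.4] [217.4 168.8]
  pin_tab 0.88 [602.4 217.  130.1] [173.3  22.6]
  pin_tab 0.42 [383.4 236.8  -0.4] [31.6 37.2]
8.3 [695.6  66.  266. ] [-3.1  0.   1.6] 0.7033320490797849
```

View pics/c_wrist.png

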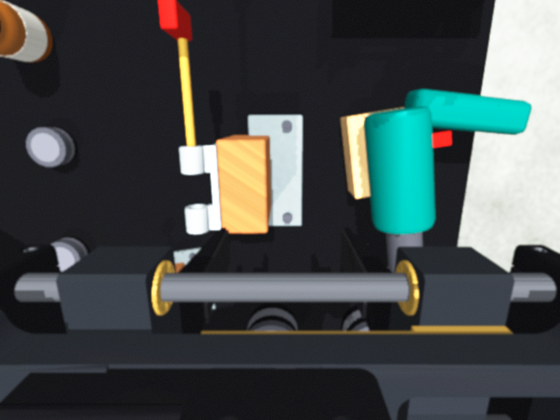

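Picture: the pin is out at its stop and the gap is clear, with knuckles at (192,160) and (197,219) and the tab at (176,15). Next I back-project the post corners to get the exact pose.

```bash
cat >> h.py <<'E'
def back(K,P,u,z):
    d=np.linalg.inv(K)@np.r_[u,1]; d=P[:3,:3]@np.array([d[0],-d[1],-d[2]]); o=P[:3,3]; return o+d*(z-o[2])/d[2]
E
python3 - <<'E'
from h import *
p=env.read_camera('wrist'); K,P=np.array(p['camera_matrix']),np.array(p['pose'])
g=cv2.cvtColor(p['color'],cv2.COLOR_BGR2GRAY)
c=np.float32([[302,115],[301,226],[218,137],[268,137],[269,232],[221,232]]).reshape(-1,1,2)
c=cv2.cornerSubPix(g,c,(4,4),(-1,-1),(3,50,.01)).reshape(-1,2)
for u,z in zip(c,[10,10,108,108,108,108]): print(u,back(K,P,u,z))
cv2.imwrite('pics/c1.png',cv2.resize(p['color'][90:250,140:320],None,fx=4,fy=3.7,interpolation=3))
q=env.read_camera('top'); cv2.imwrite('pics/c2.png',cv2.resize(q['color'][150:220,350:420],None,fx=8,fy=8,interpolation=3))
print(np.array(q['pose'])[:3,3])
E
```

```text
[302.1 114.4] [718.3 144.7  10. ]
[301.  225.2] [719.   -5.1  10. ]
[218. 137.] [630.  121.5 108. ]
[268.7 135.7] [680.3 122.8 108. ]
[266.6 232. ] [676.6  21.5 108. ]
[221. 232.] [627.6  21.5 108. ]
[ 197.9   16.3 1518.6]
```

View pics/c1.png

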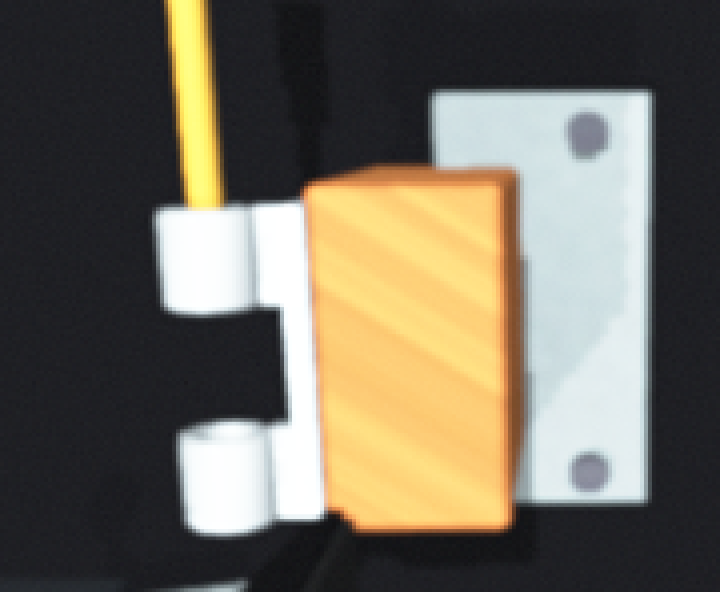

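Foot corners give gap (603.6, 69.8), a length of 149.8 mm (expected 150) and yaw about 0.3°. This agrees with the tab grip, which gave x = 602.4. Now the flap.

```bash
python3 - <<'E'
from h import *
plan([485,-286,225],-18,jaw=.6)
E
```

```text
[-0.117, -0.07, 0.014, 0.0, 0.0, 0.05, 0.6]
[-0.127, -0.051, 0.014, 0.0, 0.0, 0.05, 0.6]
[-0.133, -0.031, 0.014, 0.0, 0.0, 0.05, 0.6]
[-0.136, -0.009, 0.014, 0.0, 0.0, 0.05, 0.6]
[-0.136, 0.012, 0.014, 0.0, 0.0, 0.05, 0.6]
[-0.133, 0.033, 0.014, 0.0, 0.0, 0.05, 0.6]
[-0.126, 0.054, 0.014, 0.0, 0.0, 0.05, 0.6]
[-0.116, 0.073, 0.014, 0.0, 0.0, 0.05, 0.6]
[-0.103, 0.09, 0.014, 0.0, 0.0, 0.05, 0.6]
[-0.088, 0.105, 0.014, 0.0, 0.0, 0.05, 0.6]
[-0.07, 0.117, 0.014, 0.0, 0.0, 0.05, 0.6]
[-0.051, 0.127, 0.014, 0.0, 0.0, 0.05, 0.6]
```

>>> drive_tool(rows=[[[-0.117,-0.07,0.014,0,0,0.05,0.6],[-0.127,-0.051,0.014,0,0,0.05,0.6],[-0.133,-0.031,0.014,0,0,0.05,0.6],[-0.136,-0.009,0.014,0,0,0.05,0.6],[-0.136,0.012,0.014,0,0,0.05,0.6]]])

```text
t: 9.02
eef_pos: [607.3, -81.2, 248.5]
tcp_rot: [3.141, -0.0, 0.78]
ft_force: [0.6, -0.3, -0.2]
opening: 0.602
grip_force: 0.0
```

>>> drive_tool(rows=[[[-0.133,0.033,0.014,0,0,0.05,0.6],[-0.126,0.054,0.014,0,0,0.05,0.6],[-0.116,0.073,0.014,0,0,0.05,0.6],[-0.103,0.09,0.014,0,0,0.05,0.6],[-0.088,0.105,0.014,0,0,0.05,0.6]]])

```text
t: 9.65
eef_pos: [519.4, -228.2, 231.1]
tcp_rot: [3.141, -0.0, -0.005]
ft_force: [-0.7, -0.2, 0.0]
opening: 0.598
grip_force: 0.0
```

>>> drive_tool(rows=[[[-0.07,0.117,0.014,0,0,0.05,0.6],[-0.051,0.127,0.014,0,0,0.05,0.6],[0,0,0,0,0,0,0.6]]])

```text
t: 10.02
eef_pos: [484.0, -287.4, 223.9]
tcp_rot: [3.141, 0.0, -0.318]
ft_force: [-0.8, 0.7, -0.4]
opening: 0.601
grip_force: 0.0
```

```bash
python3 - <<'E'
from h import *
show(['guard_flap','flap_bore','flap_rib'],cams=('wrist',),fn='d')
s=env.state();print(s['t'],s['eef_pos'],s['tcp_rot'],s['opening'])
E
```

```text
wrist 
  guard_flap 0.97 [ 492.2 -289.6   -1.9] [283.9 173.8]
  flap_bore 0.67 [ 542.8 -305.5   11.1] [283.2 130.5]
  flap_rib 0.73 [ 492.9 -284.9   33.1] [279.7 179.8]
10.225 [ 485.3 -285.3  224.2] [ 3.1 -0.  -0.3] 0.601285392645428
```

View pics/d_wrist.png

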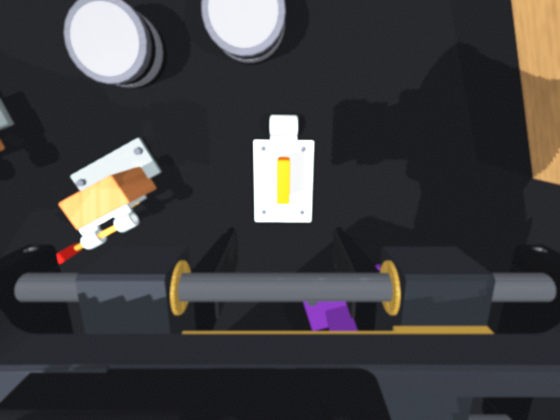

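The flap lies square to the tool: plate corners about (253,140), (314,140), (313,222), (253,222), and knuckle at (284,127).

```bash
python3 - <<'E'
from h import *
p=env.read_camera('wrist'); K,P=np.array(p['camera_matrix']),np.array(p['pose'])
g=cv2.cvtColor(p['color'],cv2.COLOR_BGR2GRAY)
c=np.float32([[253,140],[314,140],[313,222],[253,222]]).reshape(-1,1,2)
c=cv2.cornerSubPix(g,c,(4,4),(-1,-1),(3,50,.01)).reshape(-1,2)
X=np.array([back(K,P,u,6)[:2] for u in c]);print(c,X)
M=np.array([[43,35],[43,-35],[-57,-35],[-57,35]])
a,_=cv2.estimateAffinePartial2D(M.astype(float),X); print(a, np.degrees(np.arctan2(a[1,0],a[0,0])),np.hypot(a[0,0],a[1,0]))
plan([a[0,2],a[1,2],110],-18.2,jaw=.5)
E
```

```text
[[255.5 139.7]
 [316.2 140.9]
 [312.6 222.6]
 [255.8 221.7]] [[ 544.1 -268.4]
 [ 520.7 -336.5]
 [ 424.1 -303.3]
 [ 447.4 -234.9]]
[[   1.     0.3  490.9]
 [  -0.3    1.  -288.1]] -18.98666725856164 1.0250954741304248
[0.008, 0.001, 0.152, 0.0, -0.0, 0.0006, 0.5]
[0.008, 0.001, 0.152, 0.0, -0.0, 0.0006, 0.5]
[0.008, 0.001, 0.152, 0.0, -0.0, 0.0006, 0.5]
```

```bash
python3 - <<'E'
from h import *
plan([490.9,-287.8,31],-18.8,jaw=.5)
E
```

```text
[0.006, 0.001, 0.193, 0.0, -0.0, 0.0013, 0.5]
[0.006, 0.001, 0.193, 0.0, -0.0, 0.0013, 0.5]
[0.006, 0.001, 0.193, 0.0, -0.0, 0.0013, 0.5]
[0.006, 0.001, 0.193, 0.0, -0.0, 0.0013, 0.5]
```

>>> drive_tool(rows=[[[0.006,0.001,0.193,0,0,0.0013,0.5],[0.006,0.001,0.193,0,0,0.0013,0.5],[0.006,0.001,0.193,0,0,0.0013,0.5],[0.006,0.001,0.193,0,0,0.0013,0.5],[0,0,0,0,0,0,0.1]]])

```text
t: 10.9
eef_pos: [490.2, -287.7, 28.6]
tcp_rot: [-3.141, 0.003, -0.329]
ft_force: [0.5, 0.1, 0.3]
opening: 0.446
grip_force: 0.0
```

>>> drive_tool(rows=[[[0,0,0,0,0,0,0.1],[0,0,0,0,0,0,0.1],[0,0,0,0,0,0,0.1],[0,0,0,0,0,0,0.1],[0,0,0,0,0,0,0.1]]])

```text
t: 11.52
eef_pos: [490.6, -288.7, 31.9]
tcp_rot: [3.141, -0.001, -0.331]
ft_force: [0.3, 2.8, 6.6]
opening: 0.165
grip_force: 30.0
```

```bash
python3 - <<'E'
from h import *
s=env.state();p=s['eef_pos'];print(p)
plan([490.6,-288.5,130],-18.9,jaw=.1)
plan([480,69.5,200],0,step=45,jaw=.1,start=([490.6,-288.5,130],-18.9))
E
```

```text
[ 490.6 -288.7   31.9]
[0.0, -0.0, -0.196, 0.0, -0.0002, -0.0001, 0.1]
[-0.0, -0.0, -0.196, 0.0, -0.0002, -0.0001, 0.1]
[-0.056, -0.149, -0.031, 0.0, 0.0, -0.0117, 0.1]
[-0.05, -0.151, -0.031, 0.0, 0.0, -0.0117, 0.1]
[-0.045, -0.153, -0.031, 0.0, 0.0, -0.0117, 0.1]
[-0.039, -0.154, -0.031, 0.0, 0.0, -0.0117, 0.1]
[-0.034, -0.156, -0.031, 0.0, 0.0, -0.0117, 0.1]
[-0.028, -0.157, -0.031, 0.0, 0.0, -0.0117, 0.1]
[-0.022, -0.158, -0.031, 0.0, 0.0, -0.0117, 0.1]
[-0.016, -0.158, -0.031, 0.0, 0.0, -0.0117, 0.1]
[-0.011, -0.159, -0.031, 0.0, 0.0, -0.0117, 0.1]
```

>>> drive_tool(rows=[[[0,0,-0.08,0,0,0,0.1],[0,0,-0.15,0,0,0,0.1],[0,0,-0.17,0,0,0,0.1],[-0.056,-0.149,-0.031,0,0,-0.0117,0.1],[-0.05,-0.151,-0.031,0,0,-0.0117,0.1]]])

```text
t: 12.15
eef_pos: [487.7, -208.5, 147.2]
tcp_rot: [3.141, -0.001, -0.257]
ft_force: [-0.7, 0.9, -2.8]
opening: 0.165
grip_force: 30.0
```

>>> drive_tool(rows=[[[-0.045,-0.153,-0.031,0,0,-0.0117,0.1],[-0.039,-0.154,-0.031,0,0,-0.0117,0.1],[-0.034,-0.156,-0.031,0,0,-0.0117,0.1],[-0.028,-0.157,-0.031,0,0,-0.0117,0.1],[-0.022,-0.158,-0.031,0,0,-0.0117,0.1]]])

```text
t: 12.78
eef_pos: [481.9, -8.8, 185.6]
tcp_rot: [3.141, -0.0, -0.072]
ft_force: [1.1, -0.1, -1.5]
opening: 0.169
grip_force: 30.0
```

>>> drive_tool(rows=[[[-0.016,-0.158,-0.031,0,0,-0.0117,0.1],[-0.011,-0.159,-0.031,0,0,-0.0117,0.1],[0,0,0.1,0,0,0,0.1],[0,0,0.1,0,0,0,0.1],[0,0,0,0,0,0,0.1]]])

```text
t: 13.4
eef_pos: [479.0, 69.5, 149.7]
tcp_rot: [3.141, 0.003, 0.0]
ft_force: [0.8, -0.2, -2.2]
opening: 0.168
grip_force: 30.0
```

```bash
python3 - <<'E'
from h import *
show(['guard_flap','flap_bore','flap_rib','post_gap','hinge_post','pin_tab'],cams=('wrist','top','side'),fn='e')
np.set_printoptions(precision=3,suppress=True)
s=env.state();print(s['t'],s['eef_pos'],s['tcp_rot'],s['opening'],s['ft_force'],s['moment'])
E
```

```text
wrist 
  guard_flap 0.76 [482.1  69.1 116.4] [284.2 232.4]
  guard_flap 0.7 [480.5  71.  149.7] [280.5 257.2]
  flap_bore 0.84 [536.   68.2 128.6] [285.7 149.3]
  flap_rib 0.66 [477.9  72.7 155.8] [277.1 266.9]
  post_gap 0.75 [ 506.  -100.5   75.5] [510.1 183.1]
  post_gap 0.72 [605.1  69.3 114.2] [283.9  18.8]
  pin_tab 0.74 [494.4 -52.1  88.1] [452.3 202.4]
top 
  post_gap 0.94 [ 222.1 -325.2  109.3] [411.2 289.1]
  post_gap 0.57 [503.  -98.1  72.4] [319.7 188.3]
  hinge_post 0.82 [ 219.8 -331.9   -2.4] [404.1 290.8]
  hinge_post 0.64 [503.5 -98.4   0.6] [318.  193.3]
  hinge_post 0.63 [602.4  72.6  -0.6] [258.7 161.5]
  pin_tab 0.56 [603.5 223.  128.4] [201.2 149.9]
  pin_tab 0.49 [ 223.5 -254.3  125.3] [385.2 288.9]
  pin_tab 0.38 [381.2 -45.7   0.3] [300.9 235.5]
side dict_keys(['color', 'camera_matrix', 'pose', 'shot'])
  guard_flap 0.74 [480.1  68.5 119.2] [268.6 219.4]
  flap_bore 0.78 [535.   68.4 127.9] [246.9 210.4]
  flap_rib 0.75 [478.8  71.9 147. ] [268.4 212.4]
  post_gap 0.96 [205.5 247.7  78.4] [363.1 334.9]
  post_gap 0.88 [ 223.4 -329.6  114.3] [406.7 148.4]
  post_gap 0.69 [599.9  71.2 109.8] [222.3 209. ]
  post_gap 0.52 [ 505.  -101.4   75.5] [284.5 184.2]
  hinge_post 0.76 [206.3 250.2  -0.8] [356.4 353.1]
  hinge_post 0.71 [605.6  67.4   1.4] [225.  235.9]
  hinge_post 0.59 [ 223.4 -329.3   -4.8] [397.3 179.7]
  hinge_post 0.52 [ 503.6 -102.1    0.8] [284.6 203.4]
  pin_tab 0.84 [602.6 220.6 127.3] [188.5 250. ]
  pin_tab 0.58 [ 227.4 -250.1  133.2] [402.  159.7]
  pin_tab 0.47 [221.7 302.2  89. ] [348.6 354.8]
14.45 [479.911  69.487 150.702] [ 3.141 -0.     0.   ] 0.17001170747020355 [-1.174 -0.552 -2.688] [-0.015  0.028 -0.001]
```

View pics/e_wrist.png

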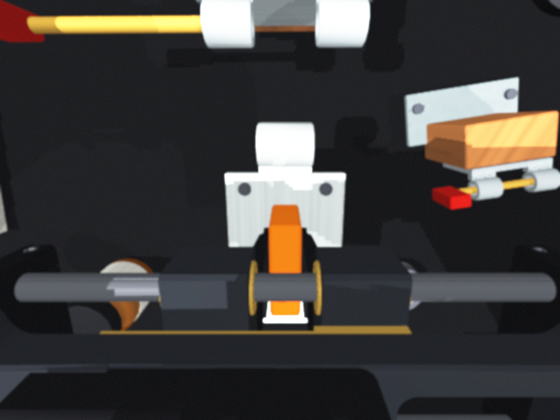

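The flap is held square and level. Its knuckle spans columns 256–314, and the post knuckles' inner faces are at about 255 and 316. I'll go to the mouth of the gap and measure both in one image.

>>> drive_tool(rows=[[[0,0,0.084,0,0,0,0.1],[0.07,0,0,0,0,0,0.1],[0.07,0,0,0,0,0,0.1],[0,0,0,0,0,0,0.1],[0,0,0,0,0,0,0.1]]])

```text
t: 15.08
eef_pos: [514.1, 69.5, 129.6]
tcp_rot: [3.141, 0.001, 0.0]
ft_force: [-0.3, -0.0, -2.7]
opening: 0.166
grip_force: 30.0
```

```bash
python3 - <<'E'
from h import *
np.set_printoptions(precision=3,suppress=True)
s=env.state();print(s['t'],s['eef_pos'],s['tcp_rot'],s['opening'],s['ft_force'],s['moment'])
p=env.read_camera('wrist');np.savez('f.npz',K=p['camera_matrix'],P=p['pose'],im=p['color'],e=s['eef_pos'])
def cyl(c,y0,y1,r=12):
    t=np.linspace(0,2*np.pi,73)
    return [np.array([px(p,[c[0]+r*np.cos(a),y,c[1]+r*np.sin(a)]) for a in t]) for y in (c2 for c2 in (y0,y1))]
im=p['color']; z=4; o=(180,20); big=cv2.resize(im[20:210,180:390],None,fx=3.8,fy=3.1,interpolation=3)
def dr(Q,col): cv2.polylines(big,[np.int32((Q-np.array(o))*[3.8,3.1])],True,col,1)
e=s['eef_pos']
for Q in cyl([e[0]+60,e[2]-19.5],e[1]-15,e[1]+15): dr(Q,(0,0,255))
for a,b in ((51.5-0,25.5),(87.5,113.5)):
    for Q in cyl([602.8,110],a,b): dr(Q,(0,255,0))
pl=np.array([px(p,[e[0]+43,e[1]+d,e[2]-25.5]) for d in (-35,35)]); dr(pl,(255,0,255)); print(pl)
cv2.imwrite('pics/f.png',big)
E
```

```text
15.075 [514.059  69.511 129.555] [3.141 0.001 0.   ] 0.16641357531557002 [-0.294 -0.028 -2.68 ] [ 0.029 -0.021  0.015]
[[343.394 173.065]
 [223.526 173.059]]
```

View pics/f.png

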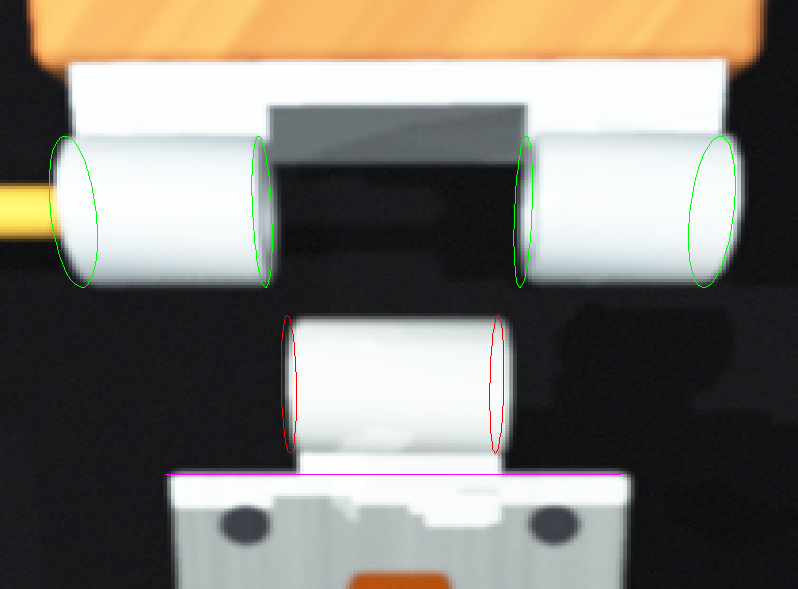

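Picture: the projected models (green post, red flap) match to within about 1 mm. Both are offset by the same ~1 mm, so the flap is centred on the gap. The post yaw is about +0.3°. 29 mm remain to insert.

>>> drive_tool(rows=[[[0.03,0,0,0,0,-0.0017,0.1],[0.03,0,0,0,0,0,0.1],[0.03,0,0,0,0,0,0.1],[0.026,0,0,0,0,0,0.1],[0,0,0,0,0,0,0.1]]])

```text
t: 15.75
eef_pos: [544.3, 69.6, 129.6]
tcp_rot: [3.142, -0.0, 0.006]
ft_force: [-0.9, -0.7, -2.4]
opening: 0.169
grip_force: 30.0
```

```bash
python3 - <<'E'
from h import *
np.set_printoptions(precision=3,suppress=True)
s=env.state();print(s['t'],s['eef_pos'],s['tcp_rot'],s['opening'],s['ft_force'],s['moment']); e=s['eef_pos']
def cyl(p,c,y,r):
    return np.array([px(p,[c[0]+r*np.cos(a),y,c[1]+r*np.sin(a)]) for a in np.linspace(0,2*np.pi,73)])
out=[]
for cam,o,sz in (('wrist',(180,30),(210,170)),('side',(185,180),(70,85))):
    p=env.read_camera(cam); f=(400/sz[0],560/sz[1]); f=(min(f),)*2 if cam=='side' else (400/210*1.0,)*2
    big=cv2.resize(p['color'][o[1]:o[1]+sz[1],o[0]:o[0]+sz[0]],None,fx=f[0],fy=f[1],interpolation=3)
    dr=lambda Q,c: cv2.polylines(big,[np.int32((Q-np.array(o))*f)],True,c,1)
    for d in (-15,15): dr(cyl(p,[e[0]+60,e[2]-19.5],e[1]+d,12),(0,0,255))
    for d in (-44,-18,18,44): dr(cyl(p,[603,110],69.3+d,12),(0,255,0))
    for n in ('flap_bore','flap_rib','post_gap'):
        for r in env.place_of(n,p)[:4]:
            X=w(p,r['at'])
            if np.linalg.norm(X-e)<120: print(cam,n,round(r['score'],2),X)
    out.append(cv2.copyMakeBorder(big,0,max(0,560-big.shape[0]),0,max(0,400-big.shape[1]),0)[:560,:460])
cv2.imwrite('pics/g.png',cv2.hconcat(out)[:, :800]); 
E
```

```text
15.75 [544.297  69.58  129.599] [ 3.142 -0.     0.006] 0.16893858993352923 [-0.872 -0.73  -2.399] [0.023 0.065 0.008]
wrist flap_bore 0.8 [596.557  71.688 105.28 ]
wrist flap_rib 0.55 [545.019  69.515 132.046]
side flap_bore 0.69 [600.49   70.958 108.031]
side post_gap 0.77 [600.74   71.804 109.96 ]
```

View pics/g.png

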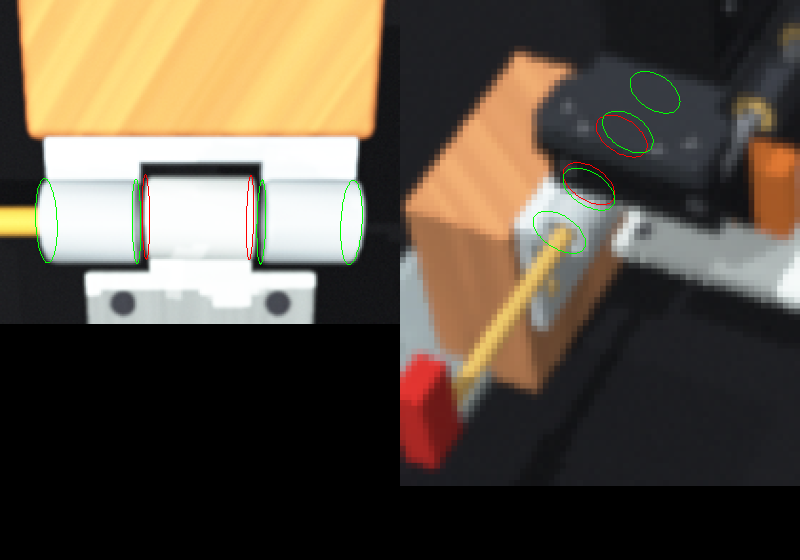

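```bash
python3 - <<'E'
from h import *
s=env.state();print(s['t'],s['eef_pos'],s['ft_force'])
p=env.read_camera('wrist'); im=p['color']
cv2.imwrite('pics/h.png',cv2.resize(im[110:175,190:385],None,fx=4.1,fy=9,interpolation=3))
for dz in (0,1): print([px(p,[603,69.5,110+dz*5]),px(p,[605,69.5,110+dz*5])])
s=env.state();print(s['t'],s['eef_pos'],s['ft_force'])
E
```

```text
16.15 [543.8  69.6 129.8] [ 0.3 -0.3 -2.1]
[array([284.2, 145.7]), array([284.2, 142. ])]
[array([284.2, 146.5]), array([284.2, 142.7])]
16.2 [543.8  69.6 129.8] [ 0.3 -0.1 -2.4]
```

View pics/h.png

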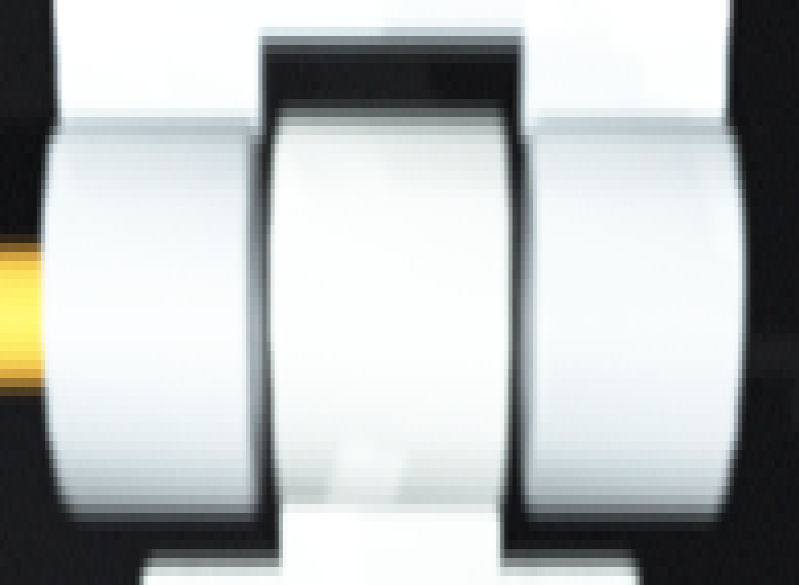

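The flap needs small trims: about 0.7 mm back and 0.4 mm toward −y. Row centres are flap 305 and post 316; column centres are 390 and 393.5. Force equals the flap's weight alone, so there is no contact.

>>> drive_tool(rows=[[[-0.0028,0.0014,0,0,0,0,0.1],[0,0,0,0,0,0,0.1],[0,0,0,0,0,0,0.1],[0,0,0,0,0,0,0.1],[0,0,0,0,0,0,0.1]]])

```text
t: 16.82
eef_pos: [543.2, 69.3, 129.7]
tcp_rot: [3.142, 0.0, 0.006]
ft_force: [0.2, -0.7, -2.3]
opening: 0.164
grip_force: 30.0
```

```bash
python3 - <<'E'
from h import *
np.set_printoptions(precision=3,suppress=True)
p=env.read_camera('wrist'); g=cv2.cvtColor(p['color'],cv2.COLOR_BGR2GRAY).astype(float)
def edges(v,th=130): 
    i=np.where((v[:-1]<th)!=(v[1:]<th))[0]; return np.round(i+(th-v[i])/(v[i+1]-v[i]),1)
print('rowprof',edges(g[143:147,190:385].mean(0))+190)
for c in (220,240,335,355): print(c,edges(g[110:185,c-2:c+3].mean(1))+110, g[120:126,c])
for c in (284,): print(c,edges(g[110:185,c-2:c+3].mean(1))+110)
q=env.read_camera('side')
for n in ('flap_bore','post_gap','pin_tab'):
    for pp in (p,q):
        for r in env.place_of(n,pp)[:4]:
            X=w(pp,r['at'])
            if abs(X[0]-603)<20: print(n,X)
s=env.state();print(s['t'],s['eef_pos'],s['tcp_rot'],s['ft_force'],s['moment'],s['qvel'])
E
```

```text
rowprof [253.1 254.7 314.5 316.1 370.6]
220 [164.8] [253. 244. 216. 207. 220. 229.]
240 [165.  171.9] [253. 242. 210. 202. 217. 225.]
335 [164.7 171.9] [250. 233. 202. 206. 223. 231.]
355 [164.9] [253. 234. 198. 197. 215. 224.]
284 [113.  122.5]
flap_bore [598.392  74.076 107.117]
flap_bore [600.245  71.566 112.87 ]
post_gap [599.553  70.939 108.979]
pin_tab [603.806 218.065 129.881]
17.225 [543.186  69.279 129.749] [ 3.142 -0.     0.006] [-0.383 -0.557 -2.021] [ 0.064  0.036 -0.029] [ 0.001  0.    -0.    -0.001 -0.001  0.   ]
```

```bash
python3 -c "
from h import *
print(env.job_done())"
```

```text
the job is handed in; nothing more can be done
None
```

The job is handed in. I pulled the pin out to its stop first. The flap is now held level in the gap with its bore in line with the post bores, and the wrist force shows only the flap's weight. The tins, tray and jar were not touched.

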